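# Date the one undated label with the self-inking stamp

## Task

One of the three labels lying in their holders has an empty date frame. Take the date stamp from its rest, stand it squarely inside that empty frame and press its cap all the way down, hold it down for a moment, then lift it straight off without letting it slide on the paper. Put the stamp back upright in its rest, set down gently, let go of it, and leave the other labels and everything else as they are.

Things in the scene. Friction and masses are not known exactly. Their poses are not given: they have to be found in the camera images.
- stamp: date stamp, 36 x 50 x 87 mm, 85 g, upright. Origin: centre of the foot's underside, z up. Black foot frame: base plate 32 mm along x, 45 along y; its walls at y = +-19 mm reach up to 50 mm. Red cap on top, the place to grip: 36 mm across x, 50 across y, 65 to 87 mm above the origin when not pressed; neck below it 26 x 33 mm. Held by the cap and pressed down, the foot stands still while the cap sinks.
- stamp_press (a joint): how far the stamp's cap is pushed down into its foot, m: 0 up (it springs back to 0 by itself), 0.010 at its stop. Spring 800 N/m with 0.7 N friction, about 9 N to push fully down.
- label_undated: the label to be stamped: white paper label in a flat metal holder, 0.9 kg, loose on the worktop. Its origin is the centre of its underside; long side (112 mm) along its x, 86 mm along its y; paper surface 14.5 mm above the underside. It has a black outlined date frame in its -x half, which is EMPTY, and grey printed lines in its +x half.
- label_undated_frame (a point): centre of the empty date frame, on the paper surface (22 mm from the label's origin along its -x, 14.5 mm up); axes as the label's. The frame is 46 mm along x and 58 mm along y, so the stamp's foot fits with 6 to 7 mm to spare when its long side lies along y (either way round).
- label_dated_a: a label and holder just like the undated one, but with a dark imprint of bars inside its date frame: already dated, to be left alone. Its origin is the centre of its underside; long side (112 mm) along its x, 86 mm along its y; paper surface 14.5 mm above the underside. 
- label_dated_b: a second label already dated, same as label_dated_a, to be left alone. Its origin is the centre of its underside; long side (112 mm) along its x, 86 mm along its y; paper surface 14.5 mm above the underside. 
- stamp_rest: grey stamp rest, 64 x 76 mm, 13 mm high, 0.6 kg, loose: a shallow rectangular tray with a low rim. Its pocket is 48 mm along x and 60 mm along y, 5 mm deep, with a black rubber floor 8 mm above the underside. Origin: centre of its underside. The stamp stands in it at the start, its long side along the rest's y.
- rest_floor (a point): centre of the pocket's floor in the stamp rest, 8 mm above its underside; axes as the rest's.
- bag_pile_top (a point): obstacle: centre of the top of the heavy pile of dark red bags at the front right of the worktop, about 400 x 400 mm and 220 mm high; the arm may start low beside it and has to rise to about 0.35 m before it swings across.
- marker: bystander: marker pen lying along its y, 137 mm long, 19 mm thick; origin at the middle of its underside.
Mind the look-alikes: they are no part of the job. Of the things like the stamp, leave any that is purple; of the rest the larger one is meant.

How it is judged (in metres and radians):
On the way, in this order (a step that is already met when the one before it is completed fails the run):
1. the stamp stands squarely in the empty frame with its cap pressed down at least 8 mm, for 0.3 s (value of joint stamp_press above 0.008 m and contact force between stamp and label_undated above 1 N and horizontal distance between stamp and label_undated_frame below 0.008 m and angle between stamp's own z axis and vertical below 0.08 rad and angle between the y axis of stamp and the y axis of label_undated_frame, either way round below 0.16 rad), for 0.3 s.
2. the stamp is lifted clear of the label by at least 15 mm, its cap sprung back (z of stamp in the frame of label_undated_frame above 0.015 m and value of joint stamp_press below 0.002 m), for 0.1 s.
At the end, for the whole second after the job is handed in: After the press and the clean lift, the stamp stands upright (within 0.06 rad) on the floor of its rest's pocket (foot within 3 mm of the floor's height, within 14 mm of its centre), cap up (within 2 mm), released and at rest; the rest still lies flat on the worktop (z of stamp in the frame of rest_floor below 0.003 m and horizontal distance between stamp and rest_floor below 0.014 m and angle between stamp's own z axis and vertical below 0.06 rad and value of joint stamp_press below 0.002 m and linear speed of stamp below 0.02 m/s and contact force between stamp and the fingers below 0.1 N and height (world z) of rest_floor below 0.012 m); the robot touches nothing.
It fails at once if the stamp touches the undated label more than 10 mm from the frame's centre, or touches an already dated label ((contact force between stamp and label_undated above 1 N and horizontal distance between stamp and label_undated_frame above 0.01 m) or contact force between stamp and label_dated_a above 0.5 N or contact force between stamp and label_dated_b above 0.5 N).
It fails at once if the stamp slides while it is pressed on the label (its foot moves faster than 25 mm/s with the cap more than 3 mm down) (contact force between stamp and label_undated above 1 N and value of joint stamp_press above 0.003 m and linear speed of stamp above 0.025 m/s).
It fails at once if the stamp is pressed on the label while leaning more than 0.12 rad (contact force between stamp and label_undated above 1 N and value of joint stamp_press above 0.004 m and angle between stamp's own z axis and vertical above 0.12 rad).
It fails at once if the stamp is rammed onto the label (over 45 N), or dropped or rammed into its rest (over 30 N) (contact force between stamp and label_undated above 45 N or contact force between stamp and stamp_rest above 30 N).
It fails at once if a label or the rest is shifted by more than 15 mm, or the marker pen by more than 20 mm (distance of any of label_undated, label_dated_a, label_dated_b, stamp_rest from where it was at the start of the episode above 0.015 m or distance of marker from where it was at the start of the episode above 0.02 m).
It also fails if it takes over 59 s, if anything falls off the work surface, if the arm or the gripper's body presses on something with over 40 N, if the wrist force passes 120 N, or if a joint passes its speed limit or range.

## Robot

A 6-joint arm with a two-finger parallel gripper is mounted at the origin on a cart in front of the work surface, level with it; the furniture and walls round the work are solid. World frame = base frame: x ahead of the robot, y to its left, z up, the work surface at z = 0. Lengths are in mm, angles in rad, forces in N, time in s.
With the tool pointing down it reaches from about 400 to 825 mm from the base axis. Payload 7 kg.
Tool frame: the origin (TCP) lies at the very end of the fingers, on their centre line; the grasp point (between the pads) lies 19 mm behind it; z points along the fingers, y is the line along which they close (so a half turn about z gives the same grasp; the last joint's range is limited). The gripper opens to 88 mm and grips with 3 to 60 N. Pads are 19 mm wide; open, the fingers measure 130 mm over their backs; the gripper's body (78 mm by 193 mm) begins 47 mm behind the grasp point.
Start: joints at [1.421, 0.359, 0.012, 0, -1.224, -0.288], TCP at [286.17, 611.312, 226.561] pointing down, gripper open.
Joint ranges: [-3.07, 3.07], [-1.43, 2.12], [-1.02, 1.25], [-3.03, 1.67], [-3.05, -0], [-3.03, 3.03]. Speed limits (rad/s): [2.39, 2.39, 3.01, 3.14, 3.14, 3.14].

## Interface

Orientations are given as a unit quaternion [x, y, z, w].
In Python, from plant import bot gives the robot as it stands. Calls block until the motion is done:
- bot.move_ptp(position, orientation): joint-space move of the TCP to a pose.
- bot.line_to(position, velocity=150, ori=None): straight line of the TCP; ori=None keeps the orientation; velocity is the mean speed in mm/s.
- bot.move_joints(angles): joint-space move.
- bot.move_gripper(opening, force=None): finger opening in mm; force is the grip in N (None keeps the last); returns when the fingers have stopped.
- bot.pause(seconds).
- bot.solve_ik(position, orientation): joint angles nearest the present ones, or None.
- bot.read_state(): the state.
- bot.camera(name): name is "scene" or "top" or "wrist"; returns the picture (480x640x3 uint8, red, green, blue); there is no depth.
- bot.get_calibration(name): a dict with "fx", "fy", "cx", "cy" (pixels), "view" (4x4, takes a point from world to camera coordinates); the wrist camera has in their place "T_tool_cam" (4x4, takes a point from camera to tool coordinates, whose origin is the TCP and whose axes are the flange's). Camera axes: x right, y up, looking along -z (the intrinsics and any distortion apply to the point x, -y, -z); pixel columns grow to the right and rows downward; lengths in mm; the calibration is good to about 2 mm. A picture is of the moment at which its call begins: read the wrist's pose just before it. get_calibration takes no time and is no camera call.
A pose or a line that the arm cannot do raises bot.Unreachable and nothing moves.
- bot.close_job(): hands the job in; it is judged then, once.
The state is a dict: "t": time; "joint_pos": joint angles; "qvel": joint speeds; "tau": joint torques, N m; "tcp_pos": TCP position; "eef_rot": TCP orientation; "contact_force": force on the tool from outside, world axes, zero at the start; "moment": the same for the moment, N m; "width": finger opening in mm; "finger_force": force on a finger pad.
Only numpy, scipy, OpenCV 4.12 (cv2) and the standard library are available. Lean on these libraries where they do the work, as an engineer would, in place of code of your own. Each camera call takes 0.05 s, during which the arm holds its last target. There are 200 camera calls.

## Working session

There is one attempt and no reset: what is moved stays moved. The work goes in short steps, each a Python script; the robot and the scene stay as the last script left them, time stands still between calls to the robot, and variables do not carry over. Pictures are saved under pics/ and viewed, at most 10 in all, crops included, and the job is handed in when it is done.

```bash
mkdir -p pics; ls
python3 - <<'E'
from plant import bot
import cv2,json
for n in ("scene","top"):
    im=bot.camera(n); cv2.imwrite(f"pics/{n}0.png",im[:,:,::-1])
    print(n,{k:(v if not hasattr(v,'tolist') else v.tolist()) for k,v in bot.get_calibration(n).items()})
print(bot.get_calibration("wrist"))
s=bot.read_state();print(s)
E
```

```text
pics
scene {'fx': 618.4141910538533, 'fy': 618.4141910538533, 'cx': 318.5178203152691, 'cy': 226.60125949065656, 'view': [[0.5879273090433627, -0.8086842563280656, 0.019267922777353935, -377.2403203157987], [0.5207575188163384, 0.3966118918523667, 0.7559832100235676, -315.1910959641168], [-0.6189936072992042, -0.43442925869283955, 0.6543073691425985, -2087.956552537316], [0.0, 0.0, 0.0, 1.0]]}
top {'fx': 436.5914879865282, 'fy': 436.5914879865282, 'cx': 321.21759711840315, 'cy': 239.7007347732624, 'view': [[-0.016015265233114254, -0.9998446822609047, -0.007356808690158278, -78.26601026656432], [0.999178337273634, -0.016277698473138636, 0.03711720430627276, -479.6879032569638], [-0.03723119125960131, -0.006756322002995937, 0.9992838388117676, -1366.2217311656616], [0.0, 0.0, 0.0, 1.0]]}
{'fx': 368.55883058327055, 'fy': 368.55883058327055, 'cx': 322.7907401564395, 'cy': 235.1409057199815, 'T_tool_cam': array([[ 1.70606080e-03,  9.67298329e-01,  2.53635630e-01,
         6.66417645e+01],
       [ 9.99998011e-01, -1.91240799e-03,  5.67000956e-04,
         1.44182627e-01],
       [ 1.03351388e-03,  2.53634158e-01, -9.67299667e-01,
        -1.57328319e+02],
       [ 0.00000000e+00,  0.00000000e+00,  0.00000000e+00,
         1.00000000e+00]])}
{'t': 0.1, 'joint_pos': array([ 1.42111283e+00,  3.59310457e-01,  1.11406280e-02, -3.00526793e-04,
       -1.22411227e+00, -2.88109905e-01]), 'qvel': array([-0.00151292, -0.00127526,  0.00311289,  0.00177632, -0.00073972,
        0.00022232]), 'tau': array([-2.51758735e-03, -5.84165597e+01,  2.93752170e+01,  7.01573029e+00,
        1.01383415e-02, -3.96542362e-05]), 'tcp_pos': array([285.99519729, 610.92401549, 225.71664776]), 'eef_rot': array([ 9.76126237e-01, -2.17202663e-01, -8.95707713e-05,  7.50877159e-04]), 'contact_force': array([-0.71112952,  0.2430438 , -1.36248898]), 'moment': array([ 0.08355792, -0.00472623, -0.01042732]), 'finger_force': 0.0, 'width': 87.52733797031738}
```

View pics/scene0.png

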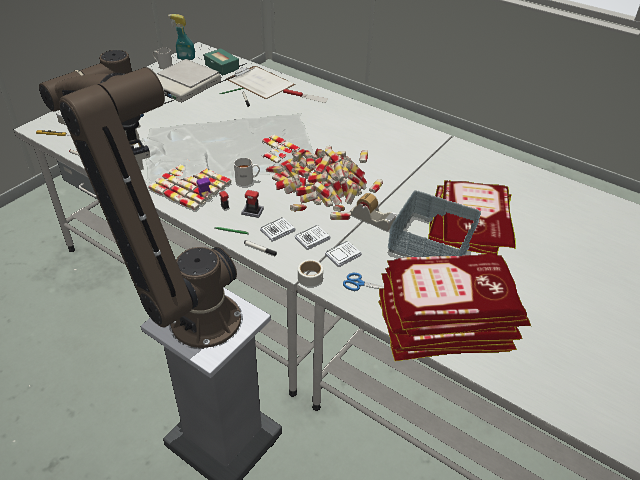

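View pics/top0.png

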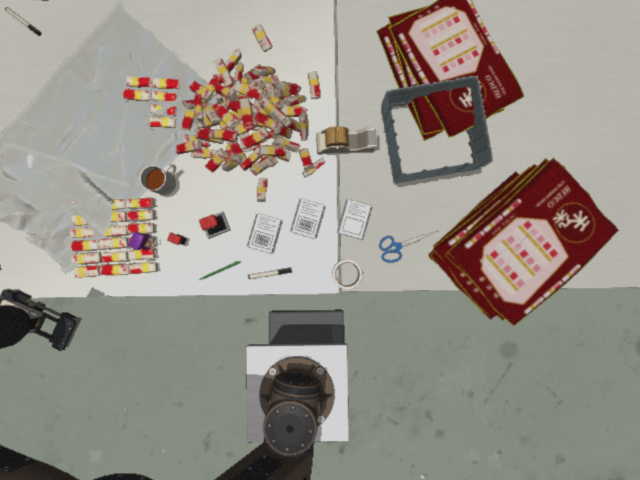

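Candidates for the stamp in the top view are purple (142,241), excluded, small red (177,238), and larger red in the grey tray (214,224), which is my choice. The label at (353,218) seems to be the one without an imprint. The labels at (264,232) and (307,218) are dated. I'll check these from close by with the wrist camera.

```bash
cat > h.py <<'E'
from plant import bot
import numpy as np, cv2
from scipy.spatial.transform import Rotation as R
def quat(yaw):  # tool down, tool y axis at world angle yaw+90deg mirrored: x=(c,s), y=(s,-c)
    c,s=np.cos(yaw),np.sin(yaw)
    return R.from_matrix(np.array([[c,s,0],[s,-c,0],[0,0,-1]])).as_quat()
def camfix(name):
    k=bot.get_calibration(name); V=np.array(k['view']); return k,V[:3,:3].T,-V[:3,:3].T@V[:3,3]
def camwrist():
    s=bot.read_state(); k=bot.get_calibration('wrist'); T=k['T_tool_cam']
    Rt=R.from_quat(s['eef_rot']).as_matrix()
    return k,Rt@T[:3,:3],Rt@T[:3,3]+s['tcp_pos']
def cast(cam,uv,z):
    k,Rc,p=cam; uv=np.atleast_2d(uv).astype(float)
    d=np.c_[(uv[:,0]-k['cx'])/k['fx'],-(uv[:,1]-k['cy'])/k['fy'],-np.ones(len(uv))]@Rc.T
    return p+d*((z-p[2])/d[:,2])[:,None]
def proj(cam,P):
    k,Rc,p=cam; q=(np.atleast_2d(P)-p)@Rc
    return np.c_[k['cx']+k['fx']*q[:,0]/-q[:,2],k['cy']-k['fy']*q[:,1]/-q[:,2]]
E
python3 - <<'E'
from h import *
t=camfix('top')
for n,uv,z in (('stamp',(209,222),87),('rest',(216,226),10),('small',(177,238),50),('l1',(264,232),14),('l2',(307,218),14),('l3',(353,218),14)): print(n,cast(t,uv,z).round())
s=bot.read_state()
q=quat(0.0)
for p in ((390,270,330),(400,0,330)):
    for yaw in (0,np.pi,-np.pi/2,np.pi/2): print(p,yaw,bot.solve_ik(p,quat(yaw)))
E
```

```text
stamp [[534. 247.  87.]]
rest [[527. 245.  10.]]
small [[489. 355.  50.]]
l1 [[505.  93.  14.]]
l2 [[547. -42.  14.]]
l3 [[ 545. -187.   14.]]
(390, 270, 330) 0 [ 1.02181259 -0.03415418 -0.2339452   0.         -1.37100531  0.54898374]
(390, 270, 330) 3.141592653589793 [ 1.02181259 -0.03415418 -0.2339452   0.         -1.37100531 -2.59260891]
(390, 270, 330) -1.5707963267948966 [ 1.02181259 -0.03415418 -0.2339452   0.         -1.37100531 -1.02181259]
(390, 270, 330) 1.5707963267948966 [ 1.02181259 -0.03415418 -0.2339452   0.         -1.37100531  2.11978007]
(400, 0, 330) 0 [ 0.50008485 -0.1755553  -0.35580551  0.         -1.39054612  1.07071148]
(400, 0, 330) 3.141592653589793 [ 0.50008485 -0.1755553  -0.35580551  0.         -1.39054612 -2.07088118]
(400, 0, 330) -1.5707963267948966 [ 0.50008485 -0.1755553  -0.35580551  0.         -1.39054612 -0.50008485]
(400, 0, 330) 1.5707963267948966 [ 2.64150780e+00 -1.38256432e+00 -3.55805506e-01  4.44089210e-16
 -2.59755515e+00  5.00084850e-01]
```

Run:
```python
from h import *
import pickle
s=bot.read_state()
bot.line_to([s['tcp_pos'][0],s['tcp_pos'][1],350],velocity=200)
D={}
for n,p in (('stamp',(565,246,270)),('label',(575,-150,300))):
    bot.move_ptp(p,quat(0)); bot.pause(.3)
    c=camwrist(); im=bot.camera('wrist'); cv2.imwrite(f'pics/w_{n}.png',im[:,:,::-1]); D[n]=c
    print(c[2], bot.read_state()['t'], proj(c,[[534,247,87],[527,245,10],[545,-187,14]]).round())
pickle.dump(D,open('D.pkl','wb'))
```

```text
[631.54099662 247.05592099 427.32826949] 2.925 [[323. 244.]
 [325. 231.]
 [702. 218.]]
[ 641.94275448 -148.77548679  457.20627915] 4.75 [[-56. 244.]
 [  9. 233.]
 [354. 220.]]
```

View pics/w_stamp.png

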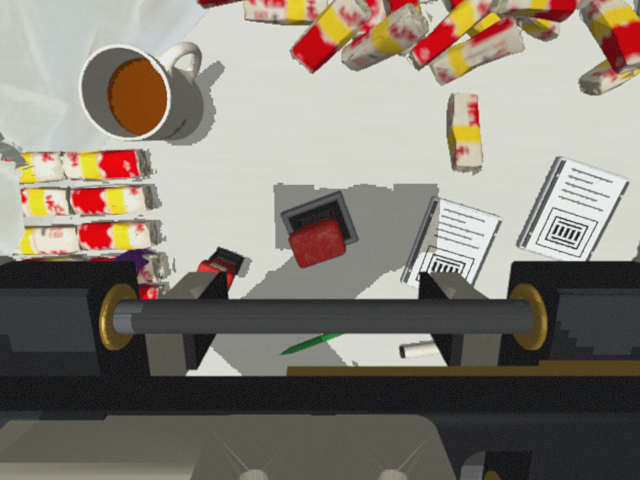

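View pics/w_label.png

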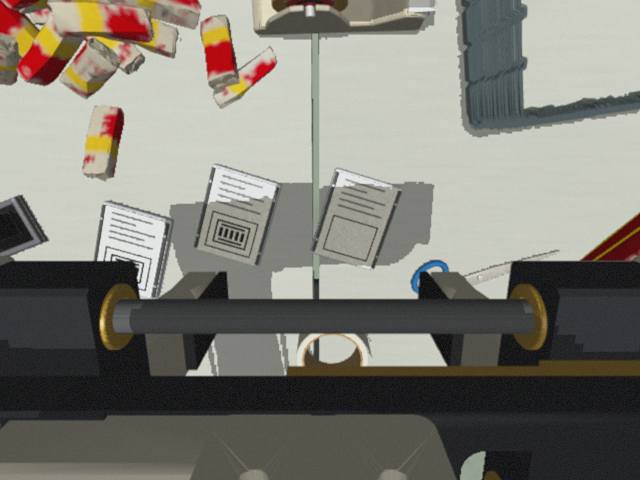

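The first wrist picture shows the larger red stamp in its tray, cap (318,244), with the smaller red stamp at (222,265) and the purple one at (145,265). In the second picture, the label at (357,218) has an empty date frame at about (350,240). Both its neighbours carry bar imprints. Next I'll measure from directly above each one.

Run:
```python
from h import *
import pickle
D=pickle.load(open('D.pkl','rb'))
f=cast(D['label'],(350,240),14.5)[0]; st=cast(D['stamp'],(318,244),95)[0]; print(f,st)
for n,p in (('label2',(f[0]-66,f[1],180)),('stamp2',(st[0]-66,st[1],220))):
    bot.move_ptp([p[0],p[1],300],quat(0)); bot.line_to(p,velocity=200); bot.pause(.3)
    c=camwrist(); im=bot.camera('wrist'); cv2.imwrite(f'pics/w_{n}.png',im[:,:,::-1]); D[n]=c
    if n=='label2': bot.line_to([p[0],p[1],300],velocity=250)
pickle.dump(D,open('D.pkl','wb'));print(bot.read_state()['t'])
a=cv2.imread('pics/w_label2.png');b=cv2.imread('pics/w_stamp2.png')
cv2.imwrite('pics/cmp.png',np.hstack([a[0:300,120:520],b[0:300,120:520]]))
```

```text
[ 519.83213375 -182.64758933   14.5       ] [535.94902652 251.60714991  95.        ]
9.55
```

View pics/cmp.png

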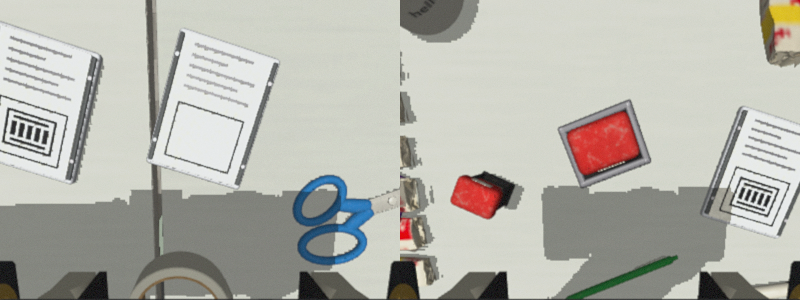

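The left crop shows the empty frame at full-image pixel (325,138). The right crop shows the red cap at (325,141) in its grey tray, with no side faces in view, so I'll extract the rectangles.

```bash
cat > m.py <<'E'
from h import *
import pickle
D=pickle.load(open('D.pkl','rb'))
def quad(cam,mask_cnt,z):
    box=cv2.boxPoints(cv2.minAreaRect(mask_cnt)); P=cast(cam,box,z)[:,:2]
    e=[P[1]-P[0],P[2]-P[1]]; L=[np.linalg.norm(v) for v in e]; l=e[int(np.argmax(L))]
    return P.mean(0),np.degrees(np.arctan2(l[1],l[0]))%180,sorted(L)   # centre, long-side angle, sizes
def holding(mask,uv,amin,amax):
    cs,_=cv2.findContours(mask,cv2.RETR_LIST,cv2.CHAIN_APPROX_NONE)
    return [c for c in cs if amin<cv2.contourArea(c)<amax and cv2.pointPolygonTest(c,uv,False)>0]
if __name__=='__main__':
    a=cv2.imread('pics/w_label2.png'); g=cv2.cvtColor(a,cv2.COLOR_BGR2GRAY); c=D['label2']
    dk=cv2.adaptiveThreshold(g,255,cv2.ADAPTIVE_THRESH_MEAN_C,cv2.THRESH_BINARY_INV,31,25)
    for k in holding(dk,(325,138),1000,30000): print('frame',quad(c,k,14.5))
    for k in holding((g>200).astype('uint8')*255,(325,138),1000,40000): print('paper',quad(c,k,14.5))
    b=cv2.imread('pics/w_stamp2.png'); h=cv2.cvtColor(b,cv2.COLOR_BGR2HSV); c=D['stamp2']
    red=(((h[...,0]<8)|(h[...,0]>172))&(h[...,1]>130)&(h[...,2]>60)).astype('uint8')*255
    red=cv2.morphologyEx(red,cv2.MORPH_CLOSE,np.ones((5,5)))
    for k in holding(red,(325,141),1000,30000): print('cap',quad(c,k,95))
    g=cv2.cvtColor(b,cv2.COLOR_BGR2GRAY)
    for k in holding((g<175).astype('uint8')*255,(325,141),3000,30000): print('rest',quad(c,k,13))
    # two-view check: top camera cap
    im=bot.camera('top')
E
python3 m.py
```

```text
frame (array([ 521.85584687, -181.81421291]), np.float64(73.57832003219069), [np.float64(44.15714890265785), np.float64(56.22684837827976)])
frame (array([ 522.02496488, -182.01487471]), np.float64(73.83639847366261), [np.float64(46.451396369851416), np.float64(57.85534018975203)])
paper (array([ 522.02641752, -182.08597983]), np.float64(73.91729861931597), [np.float64(42.43357894242769), np.float64(54.38258440099908)])
paper (array([ 521.88950801, -182.0243213 ]), np.float64(74.01427997289764), [np.float64(48.33805220103357), np.float64(59.71898585989188)])
cap (array([533.65654762, 252.55479653]), np.float64(109.78052428835562), [np.float64(34.984561454945805), np.float64(47.42110911870218)])
```

Run:
```python
from m import *
b=cv2.imread('pics/w_stamp2.png'); g=cv2.cvtColor(b,cv2.COLOR_BGR2GRAY)
for t in (110,130,145,160,190):
    for k in holding((g<t).astype('uint8')*255,(325,141),3000,30000): print('rest',t,quad(D['stamp2'],k,13))
yaw=np.radians(109.8-180); x,y=533.7,252.6
s=bot.read_state()['tcp_pos']
bot.move_ptp([x,y,220],quat(yaw)); bot.line_to([x,y,120],velocity=150)
bot.line_to([x,y,66],velocity=50); bot.pause(.2)
s=bot.read_state(); print(s['tcp_pos'],s['contact_force'])
bot.move_gripper(45,force=40); bot.move_gripper(20,force=40); bot.pause(.2)
s=bot.read_state(); print(s['tcp_pos'],s['contact_force'],s['width'],s['finger_force'],s['t'])
```

```text
rest 110 (array([531.81134395, 251.97683078]), np.float64(110.0516715638197), [np.float64(49.516360827243226), np.float64(62.4871732531095)])
rest 130 (array([531.63597434, 252.06295299]), np.float64(109.76085209490529), [np.float64(50.289973216709086), np.float64(63.176113684434284)])
rest 145 (array([531.84596673, 252.10828599]), np.float64(110.13576416060953), [np.float64(51.18520247607006), np.float64(64.0710969674529)])
rest 145 (array([531.91926065, 251.0328305 ]), np.float64(110.60155745620875), [np.float64(59.654478488441534), np.float64(71.93177368880987)])
[533.81076219 252.71588992  66.33503567] [-0.20767016  0.22652038 -0.20715202]
[533.73261672 252.60737215  66.02083938] [ 0.28063672  0.20094031 -0.15316543] 34.68412601185388 39.946606094017625 14.3417
```

Run:
```python
from m import *
yaw=np.radians(73.9-180); x,y=522.0,-182.0
p=bot.read_state()['tcp_pos']
bot.line_to([533.7,252.6,100],velocity=40); bot.line_to([533.7,252.6,210],velocity=150)
bot.move_ptp([x,y,210],quat(yaw)); bot.line_to([x,y,100],velocity=120); bot.line_to([x,y,84],velocity=30); bot.pause(.4)
s=bot.read_state(); print(s['tcp_pos'],s['contact_force'],s['width'],s['t'],R.from_quat(s['eef_rot']).as_matrix().round(3))
D['hov']=camwrist(); im=bot.camera('wrist'); cv2.imwrite('pics/w_hov.png',im[:,:,::-1]); pickle.dump(D,open('D.pkl','wb'))
c,sn=np.cos(yaw),np.sin(yaw)
t=camfix('top'); tm=bot.camera('top'); cv2.imwrite('pics/t_hov.png',tm[:,:,::-1])
F=np.array([[a*c-b*sn+x,a*sn+b*c+y,14.5] for a,b in ((29,23),(29,-23),(-29,-23),(-29,23))])
print('frame corners px',proj(D['hov'],F).round())
a=cv2.imread('pics/w_hov.png')[60:360,180:480]; cv2.imwrite('pics/w_hovc.png',cv2.resize(a,None,fx=2,fy=2))
```

```text
[ 522.0325734  -182.00485152   84.10408414] [ 0.66974981 -0.08428875 -1.39696699] 35.09857352530607 19.975 [[-0.277 -0.961  0.   ]
 [-0.961  0.277 -0.   ]
 [-0.    -0.    -1.   ]]
frame corners px [[284. 203.]
 [358. 203.]
 [355. 289.]
 [286. 289.]]
```

View pics/w_hovc.png

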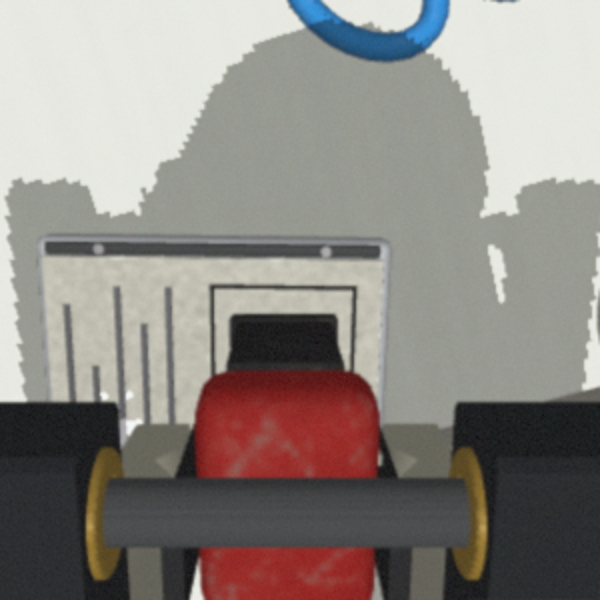

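The wrist view shows the foot centred between the frame's side lines. Their crop columns are 212 to 355, and the foot's are 230 to 337. The end gap also matches the geometry: the frame edge is at row 203 as predicted and the foot edge at about row 217. Pressing now.

Run:
```python
from m import *
x,y=522.0,-182.0
f0=bot.read_state()['contact_force'][2]
z=75.0; bot.line_to([x,y,z],velocity=20)
while z>58:
    z-=1; bot.line_to([x,y,z],velocity=10); bot.pause(.05)
    s=bot.read_state(); f=s['contact_force'][2]-f0; print(z,round(s['tcp_pos'][2],2),round(f,1),s['width'].round(2))
    if f>15: break
bot.pause(.8); s=bot.read_state(); print(s['tcp_pos'],s['contact_force']-[0,0,f0],s['t'])
```

```text
Traceback (most recent call last):
AttributeError: 'float' object has no attribute 'round'
```

Run:
```python
from m import *
x,y=522.0,-182.0
f0=-1.4
z=74.0
while z>58:
    z-=1; bot.line_to([x,y,z],velocity=10); bot.pause(.05)
    s=bot.read_state(); f=s['contact_force'][2]-f0; print(z,round(s['tcp_pos'][2],2),round(f,1),round(s['width'],2))
    if f>15: break
bot.pause(.8); s=bot.read_state(); print(s['tcp_pos'],s['contact_force']-[0,0,f0],s['t'])
```

```text
73.0 72.98 1.2 34.59
72.0 71.98 0.3 34.68
71.0 71.01 1.3 34.62
70.0 70.03 1.7 35.0
69.0 69.05 2.5 34.96
68.0 68.04 3.5 34.89
67.0 67.06 5.2 35.39
66.0 66.04 6.0 34.92
65.0 65.1 6.7 35.05
64.0 64.17 7.5 35.03
63.0 63.28 6.7 34.93
62.0 62.41 8.3 35.06
61.0 62.24 16.6 34.91
[ 522.61468646 -182.16062994   62.27098323] [-1.75683257  1.25684456 15.58693898] 25.675
```

Run:
```python
from m import *
x,y=522.0,-182.0
bot.line_to([x,y,75],velocity=12); bot.line_to([x,y,110],velocity=40); bot.pause(.3)
s=bot.read_state(); print(s['tcp_pos'],s['contact_force'],s['width'],s['t'])
bot.line_to([x,y,210],velocity=120)
x,y=533.2,252.4; bot.move_ptp([x,y,210],quat(np.radians(109.8-180)))
bot.line_to([x,y,100],velocity=120); bot.line_to([x,y,74],velocity=30); bot.pause(.3)
f0=bot.read_state()['contact_force'][2]; z=70.; bot.line_to([x,y,z],velocity=15)
while z>63:
    z-=.5; bot.line_to([x,y,z],velocity=10); bot.pause(.05)
    s=bot.read_state(); f=s['contact_force'][2]-f0; print(z,round(f,2))
    if f>1.8: break
print(s['tcp_pos'],s['contact_force'],s['t'])
```

```text
[ 521.90915161 -181.99459156  109.79607325] [-0.24905607 -0.53258046  0.04393886] 35.29027215418193 28.3167
69.5 -0.48
69.0 -0.09
68.5 0.59
68.0 -0.65
67.5 0.01
67.0 0.05
66.5 -0.03
66.0 -0.14
65.5 0.48
65.0 1.66
64.5 1.47
64.0 1.63
63.5 1.57
63.0 2.32
[533.27100131 252.45607399  63.02013977] [1.10276216 0.49653526 1.51191138] 37.9
```

Run:
```python
from m import *
x,y=533.2,252.4
bot.line_to([x,y,65.5],velocity=10); bot.pause(.2)
bot.move_gripper(42,force=5); bot.move_gripper(80); bot.pause(.2)
bot.line_to([x,y,110],velocity=60); bot.line_to([x,y,220],velocity=150)
bot.move_ptp([470,252,220],quat(0)); bot.pause(.3)
D['end']=camwrist(); im=bot.camera('wrist'); cv2.imwrite('pics/w_end.png',im[:,:,::-1])
s=bot.read_state(); print(s['t'],s['contact_force'],s['width'])
b=np.ascontiguousarray(im[:,:,::-1]); h=cv2.cvtColor(b,cv2.COLOR_BGR2HSV)
red=(((h[...,0]<8)|(h[...,0]>172))&(h[...,1]>130)&(h[...,2]>60)).astype('uint8')*255
red=cv2.morphologyEx(red,cv2.MORPH_CLOSE,np.ones((5,5)))
for k in holding(red,(325,141),1000,30000): print('cap',quad(D['end'],k,95))
g=cv2.cvtColor(b,cv2.COLOR_BGR2GRAY)
for k in holding((g<130).astype('uint8')*255,(325,141),3000,30000): print('rest',quad(D['end'],k,13))
cv2.imwrite('pics/w_endc.png',cv2.resize(b[40:260,180:480],None,fx=2,fy=2))
```

```text
43.1167 [0.05486191 0.5943741  0.4311047 ] 80.21713659646069
cap (array([532.92671478, 252.18859321]), np.float64(109.19469756893194), [np.float64(35.33029345349473), np.float64(47.35928752851562)])
rest (array([531.70876064, 251.95297819]), np.float64(109.92368524493297), [np.float64(50.11876781255193), np.float64(63.14251757237884)])
```

View pics/w_endc.png

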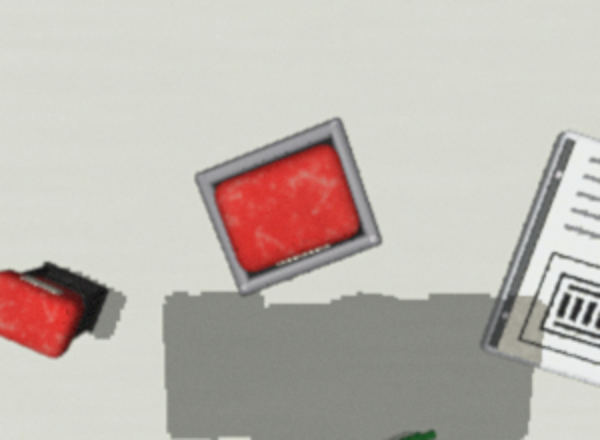

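The stamp stands upright and centred in its rest, cap at about crop pixel (288,208). The rest hasn't moved and the arm is clear, so I'll hand in.

```bash
python3 -c "
from plant import bot
print(bot.close_job())"
```

```text
the job is handed in; nothing more can be done
None
```

I stamped the empty label, lifted the stamp straight off and stood it back upright and released in its rest; the job was handed in after about 43 s of robot time, and no verdict was shown.

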